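# File a slide box in an interlocked two-drawer chest

### The job

Put the blue microscope-slide box away in the empty drawer of the white chest. The chest lets only one drawer out at a time, so first push the full drawer that was left open fully shut, then pull the empty one out, set the blue box down flat inside it without dropping it, and push that drawer fully shut too. Leave the orange slide box, the culture flask and the pipette-tip box standing where they are.

Things in the scene. Friction and masses are not known exactly. Their poses are not given: they have to be found in the camera images.
- chest: Low white chest, 200 deep (x) x 410 wide (y) x 88 high, fixed; origin at the centre of its underside. Front faces its own -x (to the robot); two drawers side by side slide out along its -x. Red interlock pin under a clear window in the middle of the top: while one drawer is out the other gives only 1 to 2 mm, then is blocked. With both shut, either can be pulled.
- left_drawer (a joint): Opening in m of the drawer on the chest's +y side: 0 shut, 0.13 fully out. Starts open; filled with grey, white and black boxes that are part of it. Slides with 1 to 2 N of friction plus light damping, stays where it is left, no spring or latch. Its wooden front is 196 wide, upper edge 82 above the bench.
- left_drawer_handle (a point): Centre of that drawer's handle: dark straight bar along the chest's y, 110 long, 12 thick (x), 14 high, centre 65 above the bench, 51 in front of the wooden front (free gap 45 behind the bar). Two 8 wide brackets join it to the front, 47 either side of the middle. Axes as the chest's; moves with the drawer.
- right_drawer (a joint): Opening in m of the drawer on the chest's -y side, the empty one: 0 shut, 0.13 fully out. It starts shut and blocked. Same slide friction as the other.
- right_drawer_handle (a point): Centre of the empty drawer's handle bar, same shape and heights as the other's.
- right_drawer_tray (a point): Centre of the empty drawer's inner floor (white tray), 20 above the bench; axes as the chest's, moves with the drawer. Inside 158 long (x) x 150 wide (y), walls 39 high. With the drawer out by q mm, the floor is uncovered from x = -79 to about x = q - 85. The handle is at x = -151. The chest's top is 56 above this floor: the 40 high box passes under it.
- blue_box: Closed blue plastic slide box, 95 long (x) x 55 wide (y) x 40 high, paper label on top, 0.17 to 0.35 kg, loose on the bench beside the chest. Origin at the centre of its underside, z up.
- orange_box: Bystander: orange slide box, same size and frame as the blue one.
- flask: Bystander: clear pink culture flask lying flat, 110 long (x) with a red cap at +x, 62 wide, 32 high. Origin on its underside near the middle.
- tip_box: Bystander: white pipette-tip box with a green lid, 102 x 72 x 58 high. Origin at the centre of its underside.

How it is judged (in metres and radians):
On the way, in this order (a step that is already met when the one before it is completed fails the run):
1. the drawer left open is fully shut (within 5 mm) (value of joint left_drawer below 0.005 m), for 0.2 s.
2. the empty drawer is pulled out by more than 60 mm (value of joint right_drawer above 0.06 m), for 0.2 s.
3. the blue box lies flat on the floor of the empty drawer, let go and at rest (x of blue_box in the frame of right_drawer_tray between -0.08 and 0.08 m and y of blue_box in the frame of right_drawer_tray between -0.075 and 0.075 m and z of blue_box in the frame of right_drawer_tray between -0.006 and 0.006 m and angle between blue_box's own z axis and vertical below 0.12 rad and contact force between the fingers and blue_box below 0.1 N and linear speed of blue_box below 0.03 m/s), for 0.2 s.
At the end, for the whole second after the job is handed in: Both drawers are shut to within 5 mm and the blue box lies flat (within 0.12 rad, underside within 6 mm of the tray floor), at rest, inside the drawer that was empty (value of joint each of left_drawer, right_drawer below 0.005 m and x of blue_box in the frame of right_drawer_tray between -0.08 and 0.08 m and y of blue_box in the frame of right_drawer_tray between -0.075 and 0.075 m and z of blue_box in the frame of right_drawer_tray between -0.006 and 0.006 m and angle between blue_box's own z axis and vertical below 0.12 rad and linear speed of blue_box below 0.02 m/s); the robot touches nothing.
It fails at once if both drawers stand more than 15 mm open together (interlock forced) (value of joint each of left_drawer, right_drawer above 0.015 m).
It fails at once if the blue box is dropped into the drawer (faster than 0.55 m/s within 30 mm of the tray floor) (linear speed of blue_box above 0.55 m/s and z of blue_box in the frame of right_drawer_tray below 0.03 m and x of blue_box in the frame of right_drawer_tray between -0.08 and 0.08 m and y of blue_box in the frame of right_drawer_tray between -0.075 and 0.075 m).
It fails at once if the orange box, flask or tip box is moved more than 30 mm or tipped over (distance of any of orange_box, flask, tip_box from where it was at the start of the episode above 0.03 m or angle between any of orange_box, flask, tip_box's own z axis and vertical above 0.3 rad).
It also fails if it takes over 72 s, if anything falls off the work surface, if the arm or the gripper's body presses on something with over 40 N, if the wrist force passes 120 N, or if a joint passes its speed limit or range.

### The arm

A 7-joint arm with a two-finger parallel gripper is mounted at the origin on the work surface. World frame = base frame: x ahead of the robot, y to its left, z up, the work surface at z = 0. Lengths are in mm, angles in rad, forces in N, time in s.
With the tool pointing down it reaches from about 425 to 925 mm from the base axis. Payload 6.8 kg.
Tool frame: the origin (TCP) lies on the centre line of the jaws, within the pads' length; the fingertips stand 8 mm ahead of it and the grasp point (between the pads) lies 11 mm behind it; x points along the fingers, z is the direction in which the jaws open and shut, and the axes are right-handed (so a half turn about x gives the same grasp; the last joint's range is limited). The gripper opens to 88 mm and grips with 3 to 60 N. Pads are 20 mm wide; open, the fingers measure 115 mm over their backs; the gripper's body (75 mm by 178 mm) begins 61 mm behind the grasp point.
Start: joints at [0.994, 0.477, 0.022, 1.555, -0.011, 1.109, -0.083], TCP at [304.987, -602.188, 230.664] pointing down, gripper open.
Joint ranges: [-2.96, 2.96], [-0.34, 2.1], [-1.41, 1.46], [0.24, 2.44], [-1.37, 4.51], [0.17, 1.92], [-2.96, 2.96]. Speed limits (rad/s): [2.39, 2.39, 3.14, 3.14, 3.14, 3.14, 3.14].

### API

Orientations are given as a rotation vector (axis times angle).
In Python, from workcell import observe, grab_frame, sign_off, boxes_of, trace gives the robot as it stands.
- The arm moves only by the tool servo_tool, never from a script. Its argument "steps" is a list of rows, each an object with "offset": the shift along the world's x, y, z in mm, a list of three; "rotation": the turn, a rotation vector about the world's x, y, z in degrees, a list of three; "grip": the finger opening in mm, from 0 to 87.8. A call has 1 to 12 rows; each row is the pose to reach, as a shift and turn from the pose commanded when the call began; what a row does not reach only later rows make up. A row lasts 1/8 s, in which the tool goes at most 62.5 mm and 10.7 degrees, less where a joint would pass 70% of its speed; a pose out of reach is approached as far as the arm can. A call with a gripper value outside its range is refused whole. The fingers move at their own pace and stop on an object; "force" is the grip in N (left out, the last holds). Time passes only in rows, so rows that repeat a pose let the fingers close. It gives the time, the measured TCP pose, the force and the opening at its end, in the units of the state.
- observe(): the state, without advancing time (a new reading comes with each control period).
- grab_frame(name): name is "scene" or "top" or "wrist"; returns a dict with "frame" (384x512x3 uint8, red, green, blue), "z_map" (384x512 float32, mm along the optical axis (not along the pixel's ray), 0 where there is no reading), "K" (3x3 intrinsics, pixels), "world_from_camera" (4x4, takes a point from camera to world coordinates). Camera axes: x right, y up, looking along -z (the intrinsics and any distortion apply to the point x, -y, -z); pixel columns grow to the right and rows downward; lengths in mm; the calibration is good to about 2 mm. The wrist camera is an equidistant fisheye: a pixel r from the principal point sees the ray r / f radians off the axis. A picture is of the moment at which its call begins.
- sign_off(): hands the job in, once; it reports no verdict.
Trained networks look in a picture, given as the dict that the camera call returned (one of the last four; its "shot" number tells which), for a name from the list of things; names that differ only in an ending like _2 or _b are one class to them, and where a whole thing is asked for, a point or a joint stands for the part that bears it (a point fixed in the world has none). Each returns a list of dicts, best first, with "p" (0 to 1); they miss things now and then, are a little off and sometimes report something else, mostly with a low value. They report only what shows in the picture. A call takes as long as a camera call.
- boxes_of(query, picture): "bbox" ([left, top, right, bottom] in pixels, round what is visible of it).
- trace(query, picture): "region" (384x512 bool, what is visible of it) and "bbox" ([left, top, right, bottom] in pixels, round what is visible of it).
The state is a dict: "time_s": time; "joints": joint angles; "qd": joint speeds; "effort": joint torques, N m; "position": TCP position; "eef_rot": TCP orientation; "ft_force": force on the tool from outside, world axes, zero at the start; "moment": the same for the moment, N m; "gripper_width": finger opening in mm.
Only numpy, scipy, OpenCV 4.12 (cv2) and the standard library are available. Lean on these libraries where they do the work, as an engineer would, in place of code of your own. Each camera call takes 0.05 s, during which the arm holds its last target. There are 200 camera calls.

## Working session

There is one attempt and no reset: what is moved stays moved. The work goes in short steps, Python scripts to look and compute and a tool call to move; the robot and the scene stay as the last step left them, time stands still between calls to the robot, and variables do not carry over. Pictures are saved under pics/ and viewed, about 8 in all and at most 12, crops included, and the job is handed in when it is done.

Besides the shell and the picture viewer there is one more tool, called after ">>>" by a JSON object that holds its "fn" and its "kwargs", one argument or row to a line. servo_tool: Moves the arm, as the interface text tells. Its arguments: {"type":"object","properties":{"steps":{"type":"array"},"force":{"type":"number"}},"required":["steps"]}

```bash
mkdir -p pics; cat > h.py <<'E'
import numpy as np, cv2
from workcell import *
def cloud(f, m=None):
    z=f["z_map"]; K=f["K"]; T=f["world_from_camera"]
    v,u=np.nonzero((z>0) if m is None else (m&(z>0)))
    d=z[v,u]; p=np.stack([(u-K[0,2])/K[0,0]*d,-(v-K[1,2])/K[1,1]*d,-d,np.ones_like(d)])
    return (T@p)[:3].T
def save(f,n): cv2.imwrite(f"pics/{n}.png",cv2.cvtColor(f["frame"],cv2.COLOR_RGB2BGR))
E
python3 - <<'E'
from h import *
print(observe())
ims=[]
for c in ("top","scene"):
    f=grab_frame(c); ims.append(f["frame"])
    print(c,f["K"].tolist(),f["world_from_camera"].round(3).tolist())
    for q in ("chest","left_drawer","right_drawer","left_drawer_handle","right_drawer_handle","blue_box","orange_box","flask","tip_box"):
        for r in trace(q,f)[:2]:
            m=r["region"]; P=cloud(f,m)
            if len(P)<10: print(q,r["p"],r["bbox"],len(P)); continue
            zt=np.percentile(P[:,2],95); t=P[P[:,2]>zt-6][:,:2].astype(np.float32)
            print(q,round(r["p"],2),r["bbox"],"ztop",zt.round(1),"rect",[np.round(a,2).tolist() for a in cv2.minAreaRect(t)[:2]],round(cv2.minAreaRect(t)[2],1), "med",np.median(P,0).round(0))
cv2.imwrite("pics/a.png",cv2.cvtColor(np.vstack(ims),cv2.COLOR_RGB2BGR)[:, :] if 0 else cv2.resize(cv2.cvtColor(np.hstack(ims),cv2.COLOR_RGB2BGR),(800,300)))
cv2.imwrite("pics/top.png",cv2.cvtColor(ims[0],cv2.COLOR_RGB2BGR))
E
```

```text
{'time_s': 0.0, 'joints': array([ 0.99389341,  0.47777654,  0.02232911,  1.55642268, -0.0114784 ,
        1.10929844, -0.08310291]), 'qd': array([ 1.85629865e-04,  3.21579306e-05,  7.13745478e-04, -2.44828730e-03,
       -1.33244923e-03, -2.40430105e-04,  1.53570838e-04]), 'effort': array([ 4.30562786e-04, -5.82853460e+01,  1.53457336e+00, -2.72613394e+01,
       -5.43381216e-02,  1.70683122e-02,  1.77809211e-04]), 'position': array([ 304.70536775, -601.66563302,  229.709464  ]), 'eef_rot': array([ 0.85816414,  1.39686265, -0.85684851]), 'ft_force': array([-0.09256338, -0.01003524, -0.55689095]), 'moment': array([-0.01061468, -0.01530808,  0.00936939]), 'gripper_width': 87.44203352242339}
top [[363.2091856767625, 0.0, 260.14806947124305], [0.0, 363.2091856767625, 190.04091202645174], [0.0, 0.0, 1.0]] [[-0.009, 0.997, -0.074, 537.734], [-1.0, -0.011, -0.025, -12.417], [-0.025, 0.074, 0.997, 1228.152], [0.0, 0.0, 0.0, 1.0]]
chest 0.96 [188.3, 117.5, 323.9, 229.7] ztop 92.1 rect [[705.85, 28.2], [410.16, 293.14]] 88.5 med [727.  60.  88.]
chest 0.34 [261.7, 178.0, 317.6, 201.0] ztop 85.
[... 2178 characters left out ...]
5, 134.0, 186.1, 161.3] ztop 42.6 rect [[613.57, -367.33], [96.85, 57.74]] 16.8 med [ 623. -358.   38.]
orange_box 0.83 [156.9, 133.9, 185.3, 159.6] ztop 42.6 rect [[613.74, -367.41], [97.03, 57.56]] 17.5 med [ 622. -356.   38.]
flask 0.8 [187.3, 106.6, 214.8, 129.7] ztop 34.5 rect [[457.07, -377.73], [107.52, 61.01]] 10.3 med [ 455. -369.   30.]
flask 0.37 [156.9, 167.0, 341.5, 306.6] ztop 90.4 rect [[705.27, 32.64], [411.0, 292.72]] 88.4 med [750.  85.  87.]
tip_box 0.8 [355.7, 241.8, 388.9, 289.8] ztop 60.6 rect [[602.0, 367.47], [103.47, 71.58]] 15.6 med [618. 370.  57.]
tip_box 0.69 [207.0, 166.6, 253.9, 200.7] ztop 84.2 rect [[653.34, -69.49], [191.71, 12.91]] 88.5 med [631. -64.  73.]
```

View pics/a.png

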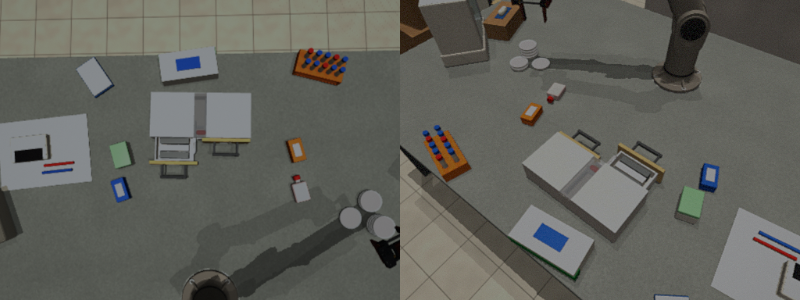

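View pics/top.png

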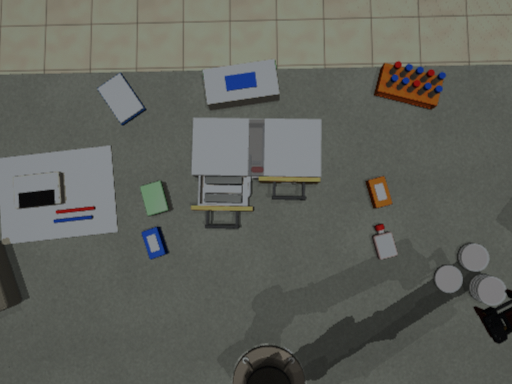

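```bash
python3 - <<'E'
from h import *
from scipy.spatial.transform import Rotation as R
s=observe(); M=R.from_rotvec(s["eef_rot"]).as_matrix(); print(M.round(3))
for c in ("top","scene"):
    f=grab_frame(c); P=cloud(f)
    r=(P[:,0]>480)&(P[:,0]<900)&(abs(P[:,1]-30)<260)
    t=P[r&(abs(P[:,2]-89)<5)&(P[:,0]>665)][:,:2].astype(np.float32)
    print(c,"top",cv2.minAreaRect(t))
    for n,x0,x1,y0,y1 in (("L",470,552,40,240),("R",560,642,-170,20)):
        t=P[(P[:,0]>x0)&(P[:,0]<x1)&(P[:,1]>y0)&(P[:,1]<y1)&(P[:,2]>60)&(P[:,2]<80)]
        if len(t)>5:
            print(n,len(t),cv2.minAreaRect(t[:,:2].astype(np.float32)),np.median(t,0).round(1))
            b=t[t[:,0]<np.percentile(t[:,0],3)+12]; print("  bar",b[:,:2].min(0),b[:,:2].max(0), np.polyfit(b[:,1],b[:,0],1))
    # blue: top face colour seg
E
```

```text
[[ 0.     0.892  0.452]
 [-0.     0.452 -0.892]
 [-1.     0.     0.   ]]
top top ((760.24267578125, 26.72998046875), (410.6881103515625, 185.97784423828125), 88.4184799194336)
L 205 ((528.0681762695312, 138.4014892578125), (108.24410247802734, 47.83507537841797), 89.37816619873047) [511.1 138.6  71.1]
  bar [503.57194453  84.50512422] [514.34195169 192.71036209] [1.23940090e-02 5.07308573e+02]
R 189 ((617.99609375, -75.62120819091797), (108.118896484375, 47.986759185791016), 89.70357513427734) [601.  -69.2  71.8]
  bar [ 593.74077925 -129.58895164] [604.68162578 -21.44145133] [1.81153023e-02 6.00279014e+02]
scene top ((757.9129028320312, 31.347900390625), (411.4776306152344, 188.53317260742188), 88.34346771240234)
L 259 ((523.9129028320312, 144.65673828125), (108.81684112548828, 49.71266174316406), 88.69613647460938) [511.9 145.8  70.4]
  bar [498.15991958  90.59210989] [514.40309388 199.41399201] [1.94809704e-02 5.06430837e+02]
R 243 ((614.85595703125, -69.07162475585938), (109.6695785522461, 48.45564651489258), 89.71992492675781) [602.4 -69.7  69.9]
  bar [ 590.5134015  -123.83386249] [604.62433927 -14.16049803] [2.14804215e-02 6.00759404e+02]
```

>>> {"fn": "servo_tool", "kwargs": {
  "steps": [
    {"offset": [17, 62, -4], "rotation": [0, 0, 5], "grip": 44},
    {"offset": [34, 124, -10], "rotation": [0, 0, 10], "grip": 44},
    {"offset": [51, 186, -20], "rotation": [0, 0, 15], "grip": 44},
    {"offset": [68, 248, -30], "rotation": [0, 0, 20], "grip": 44},
    {"offset": [85, 310, -35], "rotation": [0, 0, 26], "grip": 44},
    {"offset": [102, 372, -40], "rotation": [0, 0, 31], "grip": 44},
    {"offset": [119, 434, -50], "rotation": [0, 0, 36], "grip": 44},
    {"offset": [136, 496, -60], "rotation": [0, 0, 41], "grip": 44},
    {"offset": [153, 558, -70], "rotation": [0, 0, 46], "grip": 44},
    {"offset": [170, 620, -75], "rotation": [0, 0, 51], "grip": 44},
    {"offset": [187, 682, -80], "rotation": [0, 0, 57], "grip": 44},
    {"offset": [204, 743, -80], "rotation": [0, 0, 61.6], "grip": 44}
  ]
}}

```text
time_s: 2.6
position: [502.6, 118.1, 151.2]
eef_rot: [0.019, 1.57, -0.019]
ft_force: [1.1, -0.8, 0.9]
gripper_width: 44.3
```

>>> {"fn": "servo_tool", "kwargs": {
  "steps": [
    {"offset": [0, 1, -30], "rotation": [0, 0, 0], "grip": 44},
    {"offset": [0, 1, -70], "rotation": [0, 0, 0], "grip": 44},
    {"offset": [0, 1, -97], "rotation": [0, 0, 0], "grip": 44},
    {"offset": [0, 1, -97], "rotation": [0, 0, 0], "grip": 44},
    {"offset": [0, 1, -97], "rotation": [0, 0, 0], "grip": 44},
    {"offset": [0, 1, -97], "rotation": [0, 0, 0], "grip": 5},
    {"offset": [0, 1, -97], "rotation": [0, 0, 0], "grip": 5},
    {"offset": [0, 1, -97], "rotation": [0, 0, 0], "grip": 5},
    {"offset": [0, 1, -97], "rotation": [0, 0, 0], "grip": 5}
  ],
  "force": 20
}}

```text
time_s: 3.72
position: [503.0, 117.4, 54.8]
eef_rot: [0.022, 1.569, -0.021]
ft_force: [1.3, -1.3, 2.7]
gripper_width: 11.9
```

>>> {"fn": "servo_tool", "kwargs": {
  "steps": [
    {"offset": [8, 0, 0], "rotation": [0, 0, 0], "grip": 5},
    {"offset": [20, -0.5, 0], "rotation": [0, 0, 0], "grip": 5},
    {"offset": [34, -1, 0], "rotation": [0, 0, 0], "grip": 5},
    {"offset": [48, -1.2, 0], "rotation": [0, 0, 0], "grip": 5},
    {"offset": [62, -1.6, 0], "rotation": [0, 0, 0], "grip": 5},
    {"offset": [74, -2, 0], "rotation": [0, 0, 0], "grip": 5},
    {"offset": [84, -2.2, 0], "rotation": [0, 0, 0], "grip": 5},
    {"offset": [90, -2.4, 0], "rotation": [0, 0, 0], "grip": 5},
    {"offset": [94, -2.5, 0], "rotation": [0, 0, 0], "grip": 5},
    {"offset": [96, -2.5, 0], "rotation": [0, 0, 0], "grip": 5},
    {"offset": [98, -2.5, 0], "rotation": [0, 0, 0], "grip": 5},
    {"offset": [98, -2.5, 0], "rotation": [0, 0, 0], "grip": 5}
  ]
}}

```text
time_s: 5.22
position: [600.7, 114.7, 54.9]
eef_rot: [0.021, 1.57, -0.022]
ft_force: [-0.9, -0.1, 5.9]
gripper_width: 11.6
```

>>> {"fn": "servo_tool", "kwargs": {
  "steps": [
    {"offset": [2, 0, 0], "rotation": [0, 0, 0], "grip": 5},
    {"offset": [4, 0, 0], "rotation": [0, 0, 0], "grip": 5},
    {"offset": [6, 0, 0], "rotation": [0, 0, 0], "grip": 5},
    {"offset": [6, 0, 0], "rotation": [0, 0, 0], "grip": 5},
    {"offset": [6, 0, 0], "rotation": [0, 0, 0], "grip": 5}
  ]
}}

```text
time_s: 5.85
position: [602.8, 114.6, 54.7]
eef_rot: [0.019, 1.577, -0.023]
ft_force: [-12.1, -2.0, 16.0]
gripper_width: 11.9
```

>>> {"fn": "servo_tool", "kwargs": {
  "steps": [
    {"offset": [-3, 0, 0], "rotation": [0, 0, 0], "grip": 44},
    {"offset": [-3, 0, 0], "rotation": [0, 0, 0], "grip": 44},
    {"offset": [-3, 0, 0], "rotation": [0, 0, 0], "grip": 44},
    {"offset": [-3, 0, 30], "rotation": [0, 0, 0], "grip": 44},
    {"offset": [-3, 0, 65], "rotation": [0, 0, 0], "grip": 44},
    {"offset": [-5, -50, 75], "rotation": [0, 0, 0], "grip": 44},
    {"offset": [-6, -100, 75], "rotation": [0, 0, 0], "grip": 44},
    {"offset": [-8, -150, 75], "rotation": [0, 0, 0], "grip": 44},
    {"offset": [-8.5, -187, 75], "rotation": [0, 0, 0], "grip": 44},
    {"offset": [-8.5, -187, 75], "rotation": [0, 0, 0], "grip": 44},
    {"offset": [-8.5, -187, 75], "rotation": [0, 0, 0], "grip": 44}
  ]
}}

```text
time_s: 7.22
position: [597.9, -71.1, 129.2]
eef_rot: [0.021, 1.571, -0.02]
ft_force: [0.4, 0.6, 0.3]
gripper_width: 44.7
```

```bash
python3 - <<'E'
from h import *
s=observe(); print(s["position"],s["ft_force"])
f=grab_frame("top"); P=cloud(f)
for n,y0,y1 in (("L",40,240),("R",-170,20)):
    t=P[(P[:,0]>560)&(P[:,0]<642)&(P[:,1]>y0)&(P[:,1]<y1)&(P[:,2]>60)&(P[:,2]<80)]
    print(n,len(t),t[:,:2].min(0),t[:,:2].max(0))
w=grab_frame("wrist"); cv2.imwrite("pics/b.png",cv2.cvtColor(np.hstack([f["frame"][80:300,100:420],cv2.resize(w["frame"],(293,220))]),cv2.COLOR_RGB2BGR))
E
```

```text
[597.85692239 -71.12233694 129.19346122] [0.40934214 0.59846488 0.3187591 ]
L 186 [599.0771632   83.54276371] [641.24825594 189.99678347]
R 40 [594.59718159 -34.26739764] [639.32305589 -21.44095609]
```

View pics/b.png

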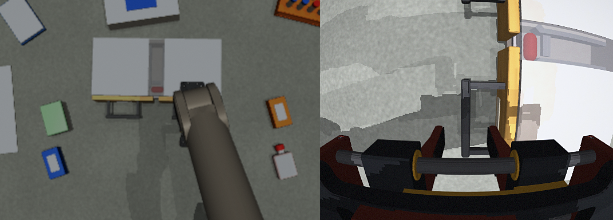

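>>> {"fn": "servo_tool", "kwargs": {
  "steps": [
    {"offset": [0, 0, -30], "rotation": [0, 0, 0], "grip": 44},
    {"offset": [0, 0, -60], "rotation": [0, 0, 0], "grip": 44},
    {"offset": [0, 0, -75], "rotation": [0, 0, 0], "grip": 44},
    {"offset": [0, 0, -75], "rotation": [0, 0, 0], "grip": 44},
    {"offset": [0, 0, -75], "rotation": [0, 0, 0], "grip": 5},
    {"offset": [0, 0, -75], "rotation": [0, 0, 0], "grip": 5},
    {"offset": [0, 0, -75], "rotation": [0, 0, 0], "grip": 5},
    {"offset": [0, 0, -75], "rotation": [0, 0, 0], "grip": 5},
    {"offset": [-6, 0.2, -75], "rotation": [0, 0, 0], "grip": 5},
    {"offset": [-12, 0.4, -75], "rotation": [0, 0, 0], "grip": 5},
    {"offset": [-20, 0.6, -75], "rotation": [0, 0, 0], "grip": 5}
  ],
  "force": 20
}}

```text
time_s: 8.7
position: [577.9, -71.6, 54.7]
eef_rot: [0.021, 1.569, -0.021]
ft_force: [0.7, -0.4, 4.6]
gripper_width: 11.8
```

>>> {"fn": "servo_tool", "kwargs": {
  "steps": [
    {"offset": [-12, 0.3, 0], "rotation": [0, 0, 0], "grip": 5},
    {"offset": [-25, 0.6, 0], "rotation": [0, 0, 0], "grip": 5},
    {"offset": [-40, 1, 0], "rotation": [0, 0, 0], "grip": 5},
    {"offset": [-55, 1.4, 0], "rotation": [0, 0, 0], "grip": 5},
    {"offset": [-70, 1.8, 0], "rotation": [0, 0, 0], "grip": 5},
    {"offset": [-84, 2.2, 0], "rotation": [0, 0, 0], "grip": 5},
    {"offset": [-95, 2.5, 0], "rotation": [0, 0, 0], "grip": 5},
    {"offset": [-102, 2.6, 0], "rotation": [0, 0, 0], "grip": 5},
    {"offset": [-104, 2.6, 0], "rotation": [0, 0, 0], "grip": 5},
    {"offset": [-104, 2.6, 0], "rotation": [0, 0, 0], "grip": 5}
  ]
}}

```text
time_s: 9.95
position: [472.8, -68.7, 54.6]
eef_rot: [0.021, 1.571, -0.021]
ft_force: [-0.2, -0.0, 9.7]
gripper_width: 11.5
```

>>> {"fn": "servo_tool", "kwargs": {
  "steps": [
    {"offset": [0, 0, 0], "rotation": [0, 0, 0], "grip": 44},
    {"offset": [0, 0, 0], "rotation": [0, 0, 0], "grip": 44},
    {"offset": [0, 0, 0], "rotation": [0, 0, 0], "grip": 44},
    {"offset": [0, 0, 40], "rotation": [0, 0, 0], "grip": 44},
    {"offset": [0, 0, 90], "rotation": [0, 0, 0], "grip": 44},
    {"offset": [-1, 40, 110], "rotation": [0, 0, -8], "grip": 86},
    {"offset": [-4, 95, 115], "rotation": [0, 0, -17], "grip": 86},
    {"offset": [-6, 150, 115], "rotation": [0, 0, -26], "grip": 86},
    {"offset": [-8, 205, 115], "rotation": [0, 0, -35], "grip": 86},
    {"offset": [-10, 260, 115], "rotation": [0, 0, -44], "grip": 86},
    {"offset": [-12, 310, 115], "rotation": [0, 0, -52], "grip": 86},
    {"offset": [-14, 350, 115], "rotation": [0, 0, -60], "grip": 86}
  ]
}}

```text
time_s: 11.45
position: [458.9, 283.2, 169.0]
eef_rot: [0.838, 1.404, -0.839]
ft_force: [-0.2, -0.2, -0.5]
gripper_width: 86.2
```

>>> {"fn": "servo_tool", "kwargs": {
  "steps": [
    {"offset": [-2, 50, 0], "rotation": [0, 0, -5], "grip": 86},
    {"offset": [-3, 89, 0], "rotation": [0, 0, -10], "grip": 86},
    {"offset": [-3, 89, 0], "rotation": [0, 0, -10], "grip": 86},
    {"offset": [-3, 89, 0], "rotation": [0, 0, -10], "grip": 86},
    {"offset": [-3, 89, 0], "rotation": [0, 0, -10], "grip": 86}
  ]
}}

```text
time_s: 12.08
position: [457.2, 368.2, 169.0]
eef_rot: [0.969, 1.343, -0.971]
ft_force: [0.4, -0.1, -0.3]
gripper_width: 86.0
```

```bash
python3 - <<'E'
from h import *
from scipy.spatial.transform import Rotation as R
s=observe(); M=R.from_rotvec(s["eef_rot"]).as_matrix(); print(s["position"],s["joints"].round(2),"jaw",np.degrees(np.arctan2(M[1,2],M[0,2])))
w=grab_frame("wrist"); save(w,"c")
r=trace("blue_box",w)
K=w["K"];T=w["world_from_camera"];z=w["z_map"]
for a in r[:1]:
    v,u=np.nonzero(a["region"]&(z>0)); x=(u-K[0,2])/K[0,0]; y=(v-K[1,2])/K[1,1]; th=np.hypot(x,y); k=np.tan(th)/np.maximum(th,1e-9); d=z[v,u]
    P=(T@np.stack([x*k*d,-y*k*d,-d,np.ones_like(d)]))[:3].T
    t=P[abs(P[:,2]-40)<5]; print(a["p"],a["bbox"],len(t),np.median(P,0),cv2.minAreaRect(t[:,:2].astype(np.float32)))
f=grab_frame("top"); P=cloud(f)
t=P[(P[:,0]>430)&(P[:,0]<530)&(P[:,1]>-180)&(P[:,1]<30)&(P[:,2]>60)&(P[:,2]<76)]; print("Rbar",t[:,:2].min(0),t[:,:2].max(0))
t=P[(P[:,0]>530)&(P[:,0]<650)&(P[:,1]>-180)&(P[:,1]<30)&(P[:,2]>12)&(P[:,2]<28)]; print("tray",t.min(0),t.max(0),len(t))
g=f["frame"]; cv2.imwrite("pics/d.png",cv2.cvtColor(np.hstack([cv2.resize(g[80:300,100:420],(465,320)),cv2.resize(w["frame"],(335,320))]),cv2.COLOR_RGB2BGR))
E
```

```text
[457.16145743 368.2474742  168.99365816] [-0.45  0.44 -0.43  1.81  0.22  0.95 -2.23] jaw -71.63563608504516
0.78 [219.2, 140.2, 279.9, 232.9] 5112 [459.42850255 372.92217329  40.16691684] ((455.3082275390625, 371.8861083984375), (94.95120239257812, 55.385345458984375), 18.751562118530273)
Rbar [ 467.51029878 -124.04298187] [525.02417738 -16.83496685]
tray [ 546.45998933 -151.50060707   12.18845463] [649.99194763  -1.39133895  27.90769152] 1407
```

View pics/d.png

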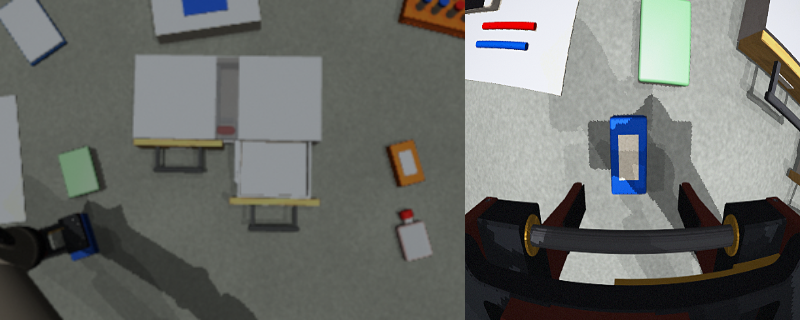

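>>> {"fn": "servo_tool", "kwargs": {
  "steps": [
    {"offset": [-2, 3.5, -40], "rotation": [0, 0, 0.4], "grip": 86},
    {"offset": [-2, 3.5, -85], "rotation": [0, 0, 0.4], "grip": 86},
    {"offset": [-2, 3.5, -125], "rotation": [0, 0, 0.4], "grip": 86},
    {"offset": [-2, 3.5, -148], "rotation": [0, 0, 0.4], "grip": 86},
    {"offset": [-2, 3.5, -155], "rotation": [0, 0, 0.4], "grip": 86},
    {"offset": [-2, 3.5, -155], "rotation": [0, 0, 0.4], "grip": 86},
    {"offset": [-2, 3.5, -155], "rotation": [0, 0, 0.4], "grip": 45},
    {"offset": [-2, 3.5, -155], "rotation": [0, 0, 0.4], "grip": 45},
    {"offset": [-2, 3.5, -155], "rotation": [0, 0, 0.4], "grip": 45},
    {"offset": [-2, 3.5, -155], "rotation": [0, 0, 0.4], "grip": 45},
    {"offset": [-2, 3.5, -155], "rotation": [0, 0, 0.4], "grip": 45}
  ],
  "force": 30
}}

```text
time_s: 13.6
position: [455.0, 373.5, 14.7]
eef_rot: [0.964, 1.347, -0.963]
ft_force: [-0.4, -2.2, 4.0]
gripper_width: 54.7
```

>>> {"fn": "servo_tool", "kwargs": {
  "steps": [
    {"offset": [0, 0, 10], "rotation": [0, 0, 0], "grip": 45},
    {"offset": [0, 0, 35], "rotation": [0, 0, 0], "grip": 45},
    {"offset": [0, 0, 75], "rotation": [0, 0, 0], "grip": 45},
    {"offset": [0, 0, 115], "rotation": [0, 0, 0], "grip": 45},
    {"offset": [5, -15, 140], "rotation": [0, 0, -2], "grip": 45},
    {"offset": [15, -45, 150], "rotation": [0, 0, -4], "grip": 45},
    {"offset": [28, -85, 150], "rotation": [0, 0, -7], "grip": 45},
    {"offset": [42, -130, 150], "rotation": [0, 0, -10], "grip": 45},
    {"offset": [57, -175, 150], "rotation": [0, 0, -13], "grip": 45},
    {"offset": [72, -220, 150], "rotation": [0, 0, -16], "grip": 45},
    {"offset": [87, -265, 150], "rotation": [0, 0, -18], "grip": 45},
    {"offset": [102, -310, 150], "rotation": [0, 0, -20.2], "grip": 45}
  ]
}}

```text
time_s: 15.1
position: [556.7, 62.4, 164.4]
eef_rot: [1.227, 1.198, -1.227]
ft_force: [1.6, -0.5, -2.1]
gripper_width: 54.4
```

>>> {"fn": "servo_tool", "kwargs": {
  "steps": [
    {"offset": [15, -45, 0], "rotation": [0, 0, 0], "grip": 45},
    {"offset": [28, -85, 0], "rotation": [0, 0, 0], "grip": 45},
    {"offset": [38, -115, 0], "rotation": [0, 0, 0], "grip": 45},
    {"offset": [44, -131, 0], "rotation": [0, 0, 0], "grip": 45},
    {"offset": [45, -134, 0], "rotation": [0, 0, 0], "grip": 45},
    {"offset": [45, -134, 0], "rotation": [0, 0, 0], "grip": 45},
    {"offset": [45, -134, 0], "rotation": [0, 0, 0], "grip": 45}
  ]
}}

```text
time_s: 15.98
position: [601.5, -68.6, 164.3]
eef_rot: [1.225, 1.2, -1.225]
ft_force: [-0.5, 0.8, -2.9]
gripper_width: 54.8
```

```bash
python3 - <<'E'
from h import *
from scipy.spatial.transform import Rotation as R
s=observe(); M=R.from_rotvec(s["eef_rot"]).as_matrix(); print(s["position"],s["ft_force"],s["gripper_width"],"jaw",np.degrees(np.arctan2(M[1,2],M[0,2])))
w=grab_frame("wrist"); g=grab_frame("scene")["frame"]
cv2.imwrite("pics/e.png",cv2.cvtColor(np.hstack([cv2.resize(g[100:320,130:420],(422,320)),cv2.resize(w["frame"],(378,320))]),cv2.COLOR_RGB2BGR))
K=w["K"];T=w["world_from_camera"];z=w["z_map"]
v,u=np.nonzero(z>0); x=(u-K[0,2])/K[0,0]; y=(v-K[1,2])/K[1,1]; th=np.hypot(x,y); k=np.tan(th)/np.maximum(th,1e-9); d=z[v,u]
P=(T@np.stack([x*k*d,-y*k*d,-d,np.ones_like(d)]))[:3].T
t=P[(abs(P[:,2]-20)<4)&(P[:,0]>530)&(P[:,0]<680)&(abs(P[:,1]+70)<110)]; print("tray floor",len(t),np.percentile(t,[1,50,99],axis=0).round(1).tolist())
t=P[(abs(P[:,2]-68)<8)&(P[:,0]>460)&(P[:,0]<515)&(abs(P[:,1]+70)<90)]; print("handle",len(t),*(np.percentile(t,[1,99],axis=0).round(1).tolist() if len(t) else []))
E
```

```text
[601.46148745 -68.61622522 164.27078038] [-0.51201871  0.75220275 -2.9427102 ] 54.76737712850612 jaw -91.20802304884818
tray floor 6332 [[558.7, -147.4, 18.4], [640.4, -77.7, 20.1], [662.6, 3.6, 22.9]]
handle 61 [467.3, -122.3, 64.3] [487.7, -13.6, 73.2]
```

View pics/e.png

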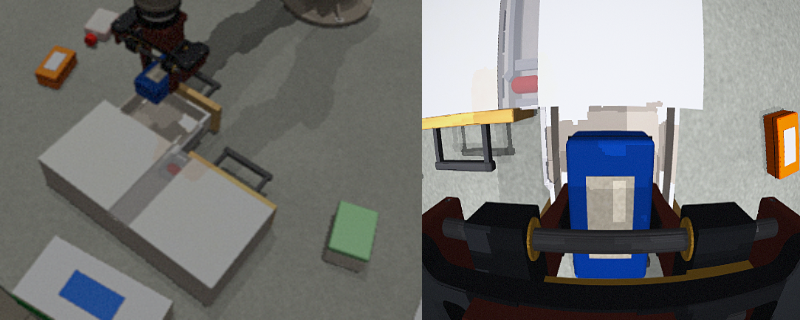

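>>> {"fn": "servo_tool", "kwargs": {
  "steps": [
    {"offset": [0.5, -3, -20], "rotation": [0, 0, -0.3], "grip": 45},
    {"offset": [0.5, -3, -50], "rotation": [0, 0, -0.3], "grip": 45},
    {"offset": [0.5, -3, -80], "rotation": [0, 0, -0.3], "grip": 45},
    {"offset": [0.5, -3, -105], "rotation": [0, 0, -0.3], "grip": 45},
    {"offset": [0.5, -3, -118], "rotation": [0, 0, -0.3], "grip": 45},
    {"offset": [0.5, -3, -124], "rotation": [0, 0, -0.3], "grip": 45},
    {"offset": [0.5, -3, -127], "rotation": [0, 0, -0.3], "grip": 45},
    {"offset": [0.5, -3, -128], "rotation": [0, 0, -0.3], "grip": 45},
    {"offset": [0.5, -3, -129], "rotation": [0, 0, -0.3], "grip": 45},
    {"offset": [0.5, -3, -129], "rotation": [0, 0, -0.3], "grip": 45}
  ]
}}

```text
time_s: 17.32
position: [602.4, -73.5, 35.6]
eef_rot: [1.231, 1.195, -1.23]
ft_force: [0.3, 0.5, -2.6]
gripper_width: 54.8
```

>>> {"fn": "servo_tool", "kwargs": {
  "steps": [
    {"offset": [0, 0, -0.7], "rotation": [0, 0, 0], "grip": 45},
    {"offset": [0, 0, -1.4], "rotation": [0, 0, 0], "grip": 45},
    {"offset": [0, 0, -1.4], "rotation": [0, 0, 0], "grip": 45}
  ]
}}

```text
time_s: 17.7
position: [602.9, -73.5, 34.7]
eef_rot: [1.231, 1.194, -1.229]
ft_force: [-0.1, -0.5, 5.6]
gripper_width: 54.9
```

Contact with the tray floor. Release gently, straight up.

>>> {"fn": "servo_tool", "kwargs": {
  "steps": [
    {"offset": [0, 0, 0], "rotation": [0, 0, 0], "grip": 58},
    {"offset": [0, 0, 0], "rotation": [0, 0, 0], "grip": 66},
    {"offset": [0, 0, 0], "rotation": [0, 0, 0], "grip": 78},
    {"offset": [0, 0, 0], "rotation": [0, 0, 0], "grip": 78},
    {"offset": [0, 0, 0], "rotation": [0, 0, 0], "grip": 78},
    {"offset": [0, 0, 0], "rotation": [0, 0, 0], "grip": 78},
    {"offset": [0, 0, 15], "rotation": [0, 0, 0], "grip": 78},
    {"offset": [0, 0, 45], "rotation": [0, 0, 0], "grip": 78},
    {"offset": [0, 0, 85], "rotation": [0, 0, 0], "grip": 78},
    {"offset": [0, 0, 120], "rotation": [0, 0, 0], "grip": 78},
    {"offset": [0, 0, 120], "rotation": [0, 0, 0], "grip": 78}
  ]
}}

```text
time_s: 19.08
position: [604.5, -73.5, 158.0]
eef_rot: [1.233, 1.19, -1.225]
ft_force: [-0.4, 0.0, -0.1]
gripper_width: 78.0
```

```bash
python3 - <<'E'
from h import *
s=observe(); print(s["position"],s["ft_force"],s["gripper_width"])
w=grab_frame("wrist"); r=trace("blue_box",w)
K=w["K"];T=w["world_from_camera"];z=w["z_map"]
v,u=np.nonzero(z>0); x=(u-K[0,2])/K[0,0]; y=(v-K[1,2])/K[1,1]; th=np.hypot(x,y); k=np.tan(th)/np.maximum(th,1e-9); d=z[v,u]
P=(T@np.stack([x*k*d,-y*k*d,-d,np.ones_like(d)]))[:3].T
for a in r[:1]:
    t=P[a["region"][v,u]&(abs(P[:,2]-60)<6)]; print(a["p"],len(t),np.percentile(t[:,2],[3,50,97]),cv2.minAreaRect(t[:,:2].astype(np.float32)))
t=P[(abs(P[:,2]-68)<8)&(P[:,0]>450)&(P[:,0]<515)&(abs(P[:,1]+70)<90)]; print("handle",len(t),*(np.percentile(t,[1,99],axis=0).round(1).tolist() if len(t) else []))
save(w,"f")
E
```

```text
[604.49959023 -73.5072797  158.01192849] [-0.36139135  0.0139227  -0.05113925] 77.99261238837309
0.91 6327 [58.22171712 60.17958827 61.62949919] ((603.7277221679688, -73.90399169921875), (55.42255783081055, 94.8680191040039), 88.32490539550781)
handle 1694 [468.3, -121.1, 60.4] [497.6, -15.3, 73.1]
```

View pics/f.png

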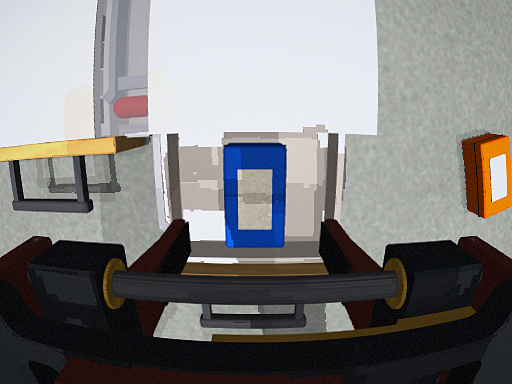

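>>> {"fn": "servo_tool", "kwargs": {
  "steps": [
    {"offset": [-12, 0.5, 0], "rotation": [0, 0, 9], "grip": 44},
    {"offset": [-26, 1, 0], "rotation": [0, 0, 18], "grip": 44},
    {"offset": [-40, 1.5, 0], "rotation": [0, 0, 27], "grip": 44},
    {"offset": [-54, 2, 0], "rotation": [0, 0, 36], "grip": 44},
    {"offset": [-68, 2.5, 0], "rotation": [0, 0, 45], "grip": 44},
    {"offset": [-82, 3, 0], "rotation": [0, 0, 54], "grip": 44},
    {"offset": [-96, 3.5, 0], "rotation": [0, 0, 63], "grip": 44},
    {"offset": [-110, 4, 0], "rotation": [0, 0, 72], "grip": 44},
    {"offset": [-122, 4.5, 0], "rotation": [0, 0, 81], "grip": 44},
    {"offset": [-130, 5, 0], "rotation": [0, 0, 90], "grip": 44},
    {"offset": [-130, 5, 0], "rotation": [0, 0, 90], "grip": 44},
    {"offset": [-130, 5, 0], "rotation": [0, 0, 90], "grip": 44}
  ]
}}

```text
time_s: 20.68
position: [472.2, -68.5, 153.4]
eef_rot: [0.025, 1.571, -0.025]
ft_force: [-1.0, 0.8, -0.5]
gripper_width: 44.4
```

>>> {"fn": "servo_tool", "kwargs": {
  "steps": [
    {"offset": [1.5, 0, -30], "rotation": [0, 0, 0], "grip": 44},
    {"offset": [1.5, 0, -65], "rotation": [0, 0, 0], "grip": 44},
    {"offset": [1.5, 0, -90], "rotation": [0, 0, 0], "grip": 44},
    {"offset": [1.5, 0, -99], "rotation": [0, 0, 0], "grip": 44},
    {"offset": [1.5, 0, -99], "rotation": [0, 0, 0], "grip": 44},
    {"offset": [1.5, 0, -99], "rotation": [0, 0, 0], "grip": 5},
    {"offset": [1.5, 0, -99], "rotation": [0, 0, 0], "grip": 5},
    {"offset": [1.5, 0, -99], "rotation": [0, 0, 0], "grip": 5},
    {"offset": [1.5, 0, -99], "rotation": [0, 0, 0], "grip": 5}
  ],
  "force": 20
}}

```text
time_s: 21.8
position: [473.8, -68.5, 55.2]
eef_rot: [0.022, 1.57, -0.023]
ft_force: [-0.7, -0.6, 3.4]
gripper_width: 11.6
```

>>> {"fn": "servo_tool", "kwargs": {
  "steps": [
    {"offset": [4, -0.1, 0], "rotation": [0, 0, 0], "grip": 5},
    {"offset": [12, -0.3, 0], "rotation": [0, 0, 0], "grip": 5},
    {"offset": [23, -0.6, 0], "rotation": [0, 0, 0], "grip": 5},
    {"offset": [35, -0.9, 0], "rotation": [0, 0, 0], "grip": 5},
    {"offset": [48, -1.2, 0], "rotation": [0, 0, 0], "grip": 5},
    {"offset": [61, -1.6, 0], "rotation": [0, 0, 0], "grip": 5},
    {"offset": [74, -2, 0], "rotation": [0, 0, 0], "grip": 5},
    {"offset": [87, -2.3, 0], "rotation": [0, 0, 0], "grip": 5},
    {"offset": [99, -2.6, 0], "rotation": [0, 0, 0], "grip": 5},
    {"offset": [108, -2.8, 0], "rotation": [0, 0, 0], "grip": 5},
    {"offset": [114, -3, 0], "rotation": [0, 0, 0], "grip": 5},
    {"offset": [117, -3, 0], "rotation": [0, 0, 0], "grip": 5}
  ]
}}

```text
time_s: 23.3
position: [591.4, -71.8, 55.2]
eef_rot: [0.022, 1.57, -0.023]
ft_force: [-1.6, -1.0, 6.0]
gripper_width: 11.6
```

>>> {"fn": "servo_tool", "kwargs": {
  "steps": [
    {"offset": [2, 0, 0], "rotation": [0, 0, 0], "grip": 5},
    {"offset": [4, 0, 0], "rotation": [0, 0, 0], "grip": 5},
    {"offset": [6, 0, 0], "rotation": [0, 0, 0], "grip": 5},
    {"offset": [8, 0, 0], "rotation": [0, 0, 0], "grip": 5},
    {"offset": [10, 0, 0], "rotation": [0, 0, 0], "grip": 5},
    {"offset": [10, 0, 0], "rotation": [0, 0, 0], "grip": 5}
  ]
}}

```text
time_s: 24.05
position: [597.6, -72.0, 55.1]
eef_rot: [0.021, 1.577, -0.024]
ft_force: [-12.5, -1.1, 16.8]
gripper_width: 11.7
```

Stopped against the shut position (597.6, where it started). Release, retract up and check.

>>> {"fn": "servo_tool", "kwargs": {
  "steps": [
    {"offset": [-3, 0, 0], "rotation": [0, 0, 0], "grip": 44},
    {"offset": [-3, 0, 0], "rotation": [0, 0, 0], "grip": 44},
    {"offset": [-3, 0, 0], "rotation": [0, 0, 0], "grip": 44},
    {"offset": [-3, 0, 30], "rotation": [0, 0, 0], "grip": 44},
    {"offset": [-3, 0, 75], "rotation": [0, 0, 0], "grip": 44},
    {"offset": [-40, -20, 110], "rotation": [0, 0, 0], "grip": 44},
    {"offset": [-80, -70, 140], "rotation": [0, 0, 0], "grip": 44},
    {"offset": [-110, -120, 150], "rotation": [0, 0, 0], "grip": 44},
    {"offset": [-130, -165, 150], "rotation": [0, 0, 0], "grip": 44},
    {"offset": [-135, -180, 150], "rotation": [0, 0, 0], "grip": 44},
    {"offset": [-135, -180, 150], "rotation": [0, 0, 0], "grip": 44},
    {"offset": [-135, -180, 150], "rotation": [0, 0, 0], "grip": 44}
  ]
}}

```text
time_s: 25.55
position: [466.8, -249.3, 204.7]
eef_rot: [0.021, 1.57, -0.019]
ft_force: [0.2, -0.4, -0.1]
gripper_width: 44.1
```

```bash
python3 - <<'E'
from h import *
s=observe(); print(s["position"],s["ft_force"])
f=grab_frame("top"); g=grab_frame("scene")
for c,q in (("top",f),("scene",g)):
    P=cloud(q)
    for n,y0,y1 in (("L",40,240),("R",-170,20)):
        t=P[(P[:,0]>560)&(P[:,0]<642)&(P[:,1]>y0)&(P[:,1]<y1)&(P[:,2]>60)&(P[:,2]<80)]
        b=t[t[:,0]<np.percentile(t[:,0],3)+12]
        print(c,n,len(t),t[:,:2].min(0).round(1),t[:,:2].max(0).round(1),np.median(b[:,0]).round(1))
for q in ("orange_box","flask","tip_box"):
    for r in trace(q,f)[:1]:
        P=cloud(f,r["region"]); zt=np.percentile(P[:,2],95); a=cv2.minAreaRect(P[P[:,2]>zt-6][:,:2].astype(np.float32)); print(q,r["p"],a)
cv2.imwrite("pics/g.png",cv2.cvtColor(np.hstack([cv2.resize(f["frame"],(427,320)),cv2.resize(g["frame"][80:320,120:400],(373,320))]),cv2.COLOR_RGB2BGR))
E
```

```text
[ 466.80700099 -249.32788335  204.73475605] [ 0.18748519 -0.42795238 -0.06415641]
top L 188 [599.   83.5] [641.9 190. ] 603.5
top R 192 [ 593.8 -130. ] [641.7 -21.5] 598.0
scene L 273 [595.9  88.1] [641.1 197.3] 605.9
scene R 240 [ 591.7 -123.2] [641.9 -13.7] 600.3
flask 0.52 ((658.4566650390625, -77.3037338256836), (192.84722900390625, 16.24748992919922), 89.39299774169922)
tip_box 0.77 ((602.29150390625, 362.23553466796875), (100.96185302734375, 72.13118743896484), 14.683653831481934)
```

View pics/g.png

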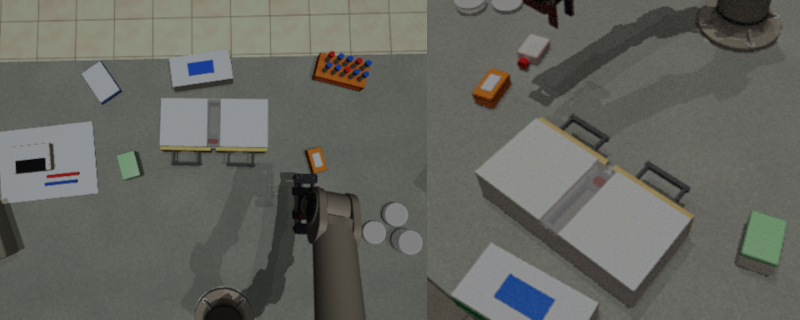

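```bash
python3 -c "
from workcell import *
print(sign_off())"
```

```text
the job is handed in; nothing more can be done
None
```

The blue box is in the right-hand drawer, both drawers are shut, and the job was handed in after about 26 s of robot time, well inside the 72 s limit. I pushed the full left drawer shut by its handle, pulled the empty one out about 125 mm and set the box down until it touched the floor. I then let go and pushed that drawer shut.

- **Drawers:** In the last top and scene pictures, both handle bars sit where a shut drawer's bar should be, to within about 1 mm. Each push ended against a stop at about 12 N.
- **Blue box:** Before I closed the drawer, the wrist camera showed the box flat, about 20 mm from the tray's centre. Its top was at 60 mm, which puts its underside on the floor. I could not see it again once the drawer was shut.
- **Other objects:** The tip box reads within 1 mm of its starting place. In the last top picture the arm hid the flask, so the network marked the chest instead, and it missed the orange box. I checked those two only by eye in the final pictures; both looked undisturbed, and the arm never worked near them.
- **Cameras:** The top and scene cameras disagreed by about 6 mm in y. I used the mean and corrected with the wrist camera up close.

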